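Roll the rolling pin onto its parking strip

TASK

Clear the pastry mat for the dough: roll the rolling pin across the mat by pushing with the fingertips on the top of its barrel, until it lies still along the red strip, centred over it. Do not grip the pin, lift it or push it from the side below its upper half, do not let it roll off the mat, and leave the other things where they are.

Things in the scene. Friction and masses are not known exactly. Their poses are not given: they have to be found in the camera images.
- pin: The rolling pin on the mat: pale wooden barrel 60 mm in diameter, 150 mm long, a dark handle (24 mm by 36 mm) at each end, about 0.35 kg. Origin: middle of the barrel, on its axis. Its x axis runs along the barrel; y and z turn as it rolls. Pushed on top it rolls; on the soft mat it coasts a few centimetres (slowing by roughly 0.3 to 0.6 m/s2), then stays where it stops.
- strip: The red parking strip on the mat: a paper-thin red band, 204 mm long and 30 mm wide, too thin to feel. Origin at its middle, on the top of the mat; x along its length, y across it. It lies parallel (within about 0.04 rad) to the rolling pin at the start, on either side of it, 120 to 230 mm away across.
- mat: The pastry mat, a beige sheet with a grey border, 220 mm by 340 mm and 3 mm thick, fixed to the worktop. Origin under its middle, at the height of the worktop; x along its short side, y along its long side; the pin rolls along y.
- spice_0: A glass spice jar with a dark cap, standing behind the mat, 41 mm in diameter, 105 mm tall. A bystander. Origin: centre of its underside.
- spice_1: A second such spice jar, 41 mm in diameter, 105 mm tall. A bystander. Origin: centre of its underside.
- egg_timer: A red and white egg timer behind the mat, 61 mm in diameter, 60 mm tall. A bystander. Origin: centre of its underside.
- sink_plug: A black rubber sink plug on the front edge before the sink, 48 mm in diameter, 33 mm tall. A bystander. Origin: centre of its underside.
- trivet: A round patterned trivet on the hob, 114 mm in diameter, 9 mm thick. A bystander. Origin: centre of its underside.
- teaspoon: A steel teaspoon behind the mat, 132 mm long, 9 mm high. A bystander. Origin: centre of its underside.
- frother: A black milk frother jug with a wooden handle on the hob, 100 mm in diameter, 185 mm tall. A bystander. Origin: centre of its underside.

How it is judged:
On the way:
1. the fingertips push on the top of the rolling pin while it is still well away from the strip (contact force between the fingers and pin above 0.3 N and height (world z) of the grasp point above 0.06 m and (y of pin in the frame of strip above 0.04 m or y of pin in the frame of strip below -0.04 m)), for 0.05 s.
At the end, for the whole second after the job is handed in: The axis of the rolling pin, at the middle of the barrel, is above the red strip (within 15 mm of its centre line), within 40 mm of the strip's middle lengthways, parallel to the strip within 0.15 rad; the pin lies on the mat and is at rest (y of pin in the frame of strip between -0.015 and 0.015 m and x of pin in the frame of strip between -0.04 and 0.04 m and angle between the x axis of pin and the x axis of strip, either way round below 0.15 rad and height (world z) of pin between 0.029 and 0.037 m and linear speed of pin below 0.01 m/s and angular speed of pin below 0.3 rad/s); the robot touches nothing.
It fails at once if the rolling pin is lifted off the mat (height (world z) of pin above 0.043 m).
It fails at once if the rolling pin is pushed, pinched or hooked with the fingers reaching down past its upper half, instead of being rolled from its top (contact force between the fingers and pin above 0.5 N and height (world z) of the grasp point below 0.06 m).
It fails at once if the rolling pin runs off the end of the mat (y of pin in the frame of mat below -0.168 m or y of pin in the frame of mat above 0.168 m).
It fails at once if a bystander is moved (distance of any of spice_0, spice_1, egg_timer, sink_plug, trivet, teaspoon, frother from where it was at the start of the episode above 0.015 m).
It also fails if it takes over 45 s, if anything falls off the work surface, if the arm or the gripper's body presses on something with over 40 N, if the wrist force passes 120 N, or if a joint passes its speed limit or range.

ROBOT

A 7-joint arm with a two-finger parallel gripper is mounted at the origin on a cart in front of the work surface, level with it; the furniture and walls round the work are solid. World frame = base frame: x ahead of the robot, y to its left, z up, the work surface at z = 0. Lengths are in m, angles in rad, forces in N, time in s.
With the tool pointing down it reaches from about 0.425 to 0.95 m from the base axis. Payload 4.7 kg.
Tool frame: the origin (TCP) lies midway between the tips of the shut fingers; the grasp point (between the pads) lies robot.grip_point_offset behind it (robot.grip_point_offset is the distance from the TCP to the grasp point, in m); z points along the fingers, y is the line along which they close (so a half turn about z gives the same grasp; the last joint's range is limited). The gripper opens to 87 mm and grips with 3 to 60 N. Pads are 19 mm wide; open, the fingers measure 117 mm over their backs; the gripper's body (75 mm by 190 mm) begins 51 mm behind the grasp point.
Start: joints at [1.201, 0.469, -0.049, 1.532, 0.024, 1.141, -0.082], TCP at [0.226, -0.636, 0.223] pointing down, gripper open.
Joint ranges: [-2.59, 2.59], [-0.33, 1.99], [-1.39, 1.29], [0.1, 2.45], [-1.04, 4.18], [0.21, 1.99], [-2.66, 2.66]. Speed limits (rad/s): [2.57, 2.57, 3.14, 3.14, 3.14, 3.14, 3.14].

INTERFACE

Orientations are given as a unit quaternion [x, y, z, w].
In Python, from cell import readout, imaging, finish_job, robot gives the robot as it stands.
- The arm moves only by the tool servo_tool, never from a script. Its argument "motion" is a list of rows, each an object of numbers: "tx", "ty", "tz": the shift along the tool's x, y, z as a fraction of full scale; "yaw": the turn about the tool's z as a fraction of full scale; "grip": the finger opening in mm, from 0 to 87. A call has 1 to 12 rows; each row shifts and turns the commanded pose from where the row before left it, along the tool's axes as they then stand; what a row does not reach is not made up. Full scale, the value 1, is 0.03 m for a shift and 120 degrees for a turn. A row lasts 1/10 s, in which the tool goes at most 50 mm and 8.59 degrees, less where a joint would pass 70% of its speed; a pose out of reach is approached as far as the arm can. A call with a number of a shift or a turn outside -1 to 1 is refused whole. A call with a gripper value outside its range is refused whole. The fingers move at their own pace and stop on an object; "squeeze" is the grip in N (left out, the last holds). Time passes only in rows, so rows that do not move let the fingers close. It gives the time, the measured TCP pose, the force, the opening and the grip force at its end, in the units of the state.
- readout.get_obs(): the state, without advancing time (a new reading comes with each control period).
- imaging.read_camera(name): name is "scene" or "top" or "wrist"; returns the picture (400x640x3 uint8, red, green, blue); there is no depth.
- imaging.camera_params(name): a dict with "fx", "fy", "cx", "cy" (pixels), "R" (3x3) and "t" (3): a world point X has camera coordinates R X + t. Camera axes: x right, y down, z forward; pixel columns grow to the right and rows downward; lengths in m; the calibration is good to about 2 mm. A picture is of the moment at which its call begins: read the wrist's pose just before it. camera_params takes no time and is no camera call; for the wrist camera it gives the pose at the moment of the call.
- finish_job(): hands the job in; it is judged then, once.
The state is a dict: "clock": time; "q": joint angles; "joint_velocities": joint speeds; "joint_torque": joint torques, N m; "position": TCP position; "tool_rot": TCP orientation; "wrist_force": force on the tool from outside, world axes, zero at the start; "moment": the same for the moment, N m; "opening": finger opening in m; "grip_force": force on a finger pad.
Only numpy, scipy, OpenCV 4.12 (cv2) and the standard library are available. Lean on these libraries where they do the work, as an engineer would, in place of code of your own. Each camera call takes 0.05 s, during which the arm holds its last target. There are 200 camera calls.

## Working session

There is one attempt and no reset: what is moved stays moved. The work goes in short steps, Python scripts to look and compute and a tool call to move; the robot and the scene stay as the last step left them, time stands still between calls to the robot, and variables do not carry over. Pictures are saved under pics/ and viewed, at most 10 in all, crops included, and the job is handed in when it is done.

Besides the shell and the picture viewer there is one more tool, called by a JSON object that holds its "name" and its "arguments", one argument or row to a line. servo_tool: Moves the arm, as the interface text tells. Shift numbers are shares of 0.03 m and turn numbers shares of 120 degrees, none past 1 either way. Its arguments: {"type":"object","properties":{"motion":{"type":"array"},"squeeze":{"type":"number"}},"required":["motion"]}

```bash
mkdir -p pics; python3 - <<'E'
from cell import readout, imaging, robot
import cv2
o=readout.get_obs(); print(o['clock'],o['position'],o['tool_rot'],o['opening'],robot.grip_point_offset)
for n in ['top']:
    im=imaging.read_camera(n); cv2.imwrite(f'pics/{n}0.png',im[:,:,::-1]); p=imaging.camera_params(n); print(p)
E
```

```text
0.0 [ 0.22540419 -0.63561619  0.22150815] [ 9.85515616e-01  1.69581976e-01 -2.01552567e-04 -9.39861729e-04] 0.0871258789096703 0.0187
{'fx': 426.13183177251545, 'fy': 426.13183177251545, 'cx': 315.808427459597, 'cy': 199.64468386938051, 'R': array([[ 0.01164724, -0.99975029, -0.01907107],
       [-0.99600169, -0.00990996, -0.08878305],
       [ 0.08857188,  0.02002889, -0.9958684 ]]), 't': array([0.01522277, 0.56802776, 1.29023018])}
```

View pics/top0.png

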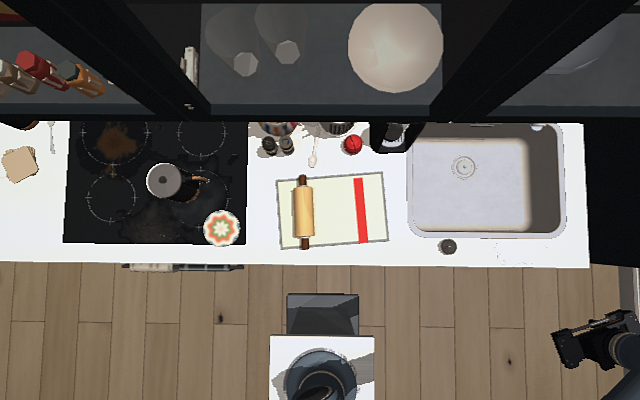

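The pin is at about (304,212) and the red strip at about (361,210), so the pin must roll towards -y (image right). I'll crop for precision.

```bash
cat > h.py <<'E'
import numpy as np
from cell import imaging
def world(n,u,v,z,p=None):
    p=p or imaging.camera_params(n); R=np.array(p['R']);t=np.array(p['t'])
    d=R.T@np.array([(u-p['cx'])/p['fx'],(v-p['cy'])/p['fy'],1]); c=-R.T@t
    return c+d*(z-c[2])/d[2]
E
python3 - <<'E'
import cv2
im=cv2.imread('pics/top0.png')[165:255,270:395]
cv2.imwrite('pics/crop0.png',cv2.resize(im,None,fx=6,fy=6,interpolation=cv2.INTER_CUBIC))
E
```

```text
(no output)
```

View pics/crop0.png

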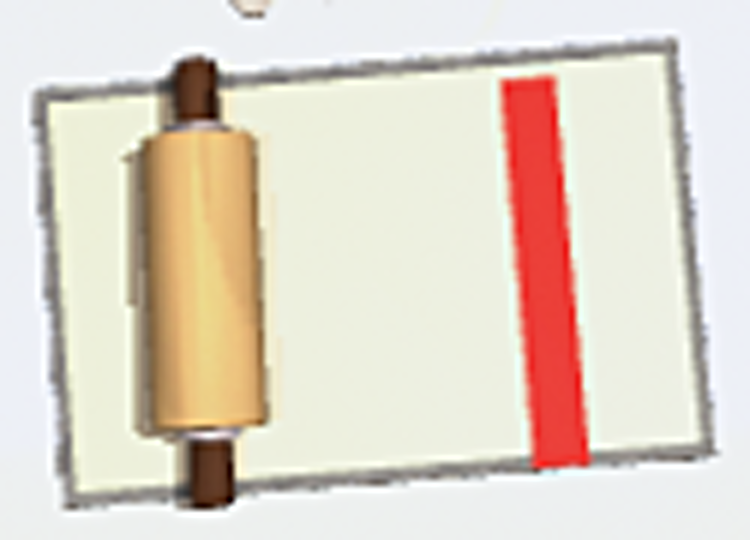

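Crop: the pin axis runs (196,62)→(212,505) with barrel centre (206,280). The strip corners are (502,80), (555,77), (588,464), (535,468), and the mat corners (37,92), (675,42), (712,453), (68,503).

```bash
python3 - <<'E'
from h import *
f=lambda u,v,z: world('top',270+(u+.5)/6-.5,165+(v+.5)/6-.5,z)
a,b=f(196,62,.033),f(212,505,.033); c=f(206,280,.033)
s1,s2=f(528.5,78.5,.003),f(561.5,466,.003)
print(a,b,(a+b)/2,c,s1,s2,(s1+s2)/2)
an=lambda p,q: np.arctan2((p-q)[1],(p-q)[0])
print(an(a,b),an(s1,s2),np.linalg.norm(a-b),np.linalg.norm(s1-s2))
for u,v in [(37,92),(675,42),(712,453),(68,503)]: print(f(u,v,.003))
sx=np.array([np.cos(an(s1,s2)),np.sin(an(s1,s2))]);d=((a+b)/2-(s1+s2)/2)[:2]
print('pin in strip',d@sx,d@np.array([-sx[1],sx[0]]), 'sx',sx)
E
```

```text
[0.64338141 0.0639631  0.033     ] [0.41697424 0.05257182 0.033     ] [0.53017782 0.05826746 0.033     ] [0.53109875 0.0572267  0.033     ] [ 0.6406089  -0.10920277  0.003     ] [ 0.43844241 -0.12685085  0.003     ] [ 0.53952566 -0.11802681  0.003     ]
0.05027084770895149 0.08707404701174248 0.2266935545557502 0.2029353221967377
[0.63112713 0.14909622 0.003     ]
[ 0.66061968 -0.18590827  0.003     ]
[ 0.44605592 -0.20453876  0.003     ]
[0.41630704 0.1286764  0.003     ]
pin in strip 0.0060188467972677375 0.1764392954800332 sx [0.99621145 0.08696406]
```

{"name": "servo_tool", "arguments": {
  "motion": [
    {"tx":0.74,"ty":-0.83},
    {"tx":0.74,"ty":-0.83},
    {"tx":0.74,"ty":-0.83},
    {"tx":0.74,"ty":-0.83},
    {"tx":0.74,"ty":-0.83},
    {"tx":0.74,"ty":-0.83},
    {"tx":0.74,"ty":-0.83},
    {"tx":0.74,"ty":-0.83},
    {"tx":0.74,"ty":-0.83},
    {"tx":0.74,"ty":-0.83},
    {"tx":0.74,"ty":-0.83},
    {"tx":0.74,"ty":-0.83}
  ]
}}

```text
$.motion[0]: bad value
```

{"name": "servo_tool", "arguments": {
  "motion": [
    {"tx":0.74,"ty":-0.83},
    {"tx":0.74,"ty":-0.83},
    {"tx":0.74,"ty":-0.83},
    {"tx":0.74,"ty":-0.83},
    {"tx":0.74,"ty":-0.83},
    {"tx":0.74,"ty":-0.83},
    {"tx":0.74,"ty":-0.83},
    {"tx":0.74,"ty":-0.83},
    {"tx":0.74,"ty":-0.83},
    {"tx":0.74,"ty":-0.83},
    {"tx":0.74,"ty":-0.83},
    {"tx":0.74,"ty":-0.83}
  ]
}}

```text
$.motion[0]: bad value
```

{"name": "servo_tool", "arguments": {
  "motion": [
    {"yaw":-0.061},
    {"yaw":-0.061},
    {"yaw":-0.061},
    {"yaw":-0.061},
    {"yaw":-0.061},
    {"yaw":-0.061},
    {"yaw":-0.061},
    {"yaw":-0.061},
    {"yaw":-0.061},
    {"yaw":-0.061},
    {},
    {}
  ]
}}

```text
$.motion[0]: bad value
```

The rows probably need all the fields.

{"name": "servo_tool", "arguments": {
  "motion": [
    {"tx":0.74,"ty":-0.83,"tz":0,"yaw":0,"grip":87},
    {"tx":0.74,"ty":-0.83,"tz":0,"yaw":0,"grip":87},
    {"tx":0.74,"ty":-0.83,"tz":0,"yaw":0,"grip":87},
    {"tx":0.74,"ty":-0.83,"tz":0,"yaw":0,"grip":87},
    {"tx":0.74,"ty":-0.83,"tz":0,"yaw":0,"grip":87},
    {"tx":0.74,"ty":-0.83,"tz":0,"yaw":0,"grip":87},
    {"tx":0.74,"ty":-0.83,"tz":0,"yaw":0,"grip":87},
    {"tx":0.74,"ty":-0.83,"tz":0,"yaw":0,"grip":87},
    {"tx":0.74,"ty":-0.83,"tz":0,"yaw":0,"grip":87},
    {"tx":0.74,"ty":-0.83,"tz":0,"yaw":0,"grip":87},
    {"tx":0.74,"ty":-0.83,"tz":0,"yaw":0,"grip":87},
    {"tx":0.74,"ty":-0.83,"tz":0,"yaw":0,"grip":87}
  ]
}}

```text
clock: 1.25
position: [0.3768, -0.264, 0.2222]
tool_rot: [0.986, 0.17, -0.0, -0.0]
wrist_force: [0.3, 0.5, -0.7]
opening: 0.0872
grip_force: 0.0
```

{"name": "servo_tool", "arguments": {
  "motion": [
    {"tx":0.74,"ty":-0.83,"tz":0,"yaw":0,"grip":87},
    {"tx":0.74,"ty":-0.83,"tz":0,"yaw":0,"grip":87},
    {"tx":0.74,"ty":-0.83,"tz":0,"yaw":0,"grip":87},
    {"tx":0.74,"ty":-0.83,"tz":0,"yaw":0,"grip":87},
    {"tx":0.74,"ty":-0.83,"tz":0,"yaw":0,"grip":87},
    {"tx":0.74,"ty":-0.83,"tz":0,"yaw":0,"grip":87},
    {"tx":0.74,"ty":-0.83,"tz":0,"yaw":0,"grip":87},
    {"tx":0.74,"ty":-0.83,"tz":0,"yaw":0,"grip":87},
    {"tx":0.74,"ty":-0.83,"tz":0,"yaw":0,"grip":87},
    {"tx":0.74,"ty":-0.83,"tz":0,"yaw":0,"grip":87},
    {"tx":0.74,"ty":-0.83,"tz":0,"yaw":0,"grip":87},
    {"tx":0.74,"ty":-0.83,"tz":0,"yaw":0,"grip":87}
  ]
}}

```text
clock: 2.45
position: [0.5281, 0.1061, 0.222]
tool_rot: [0.986, 0.169, -0.001, 0.0]
wrist_force: [0.1, -0.4, -0.1]
opening: 0.087
grip_force: 0.0
```

{"name": "servo_tool", "arguments": {
  "motion": [
    {"tx":0,"ty":0,"tz":0,"yaw":-0.061,"grip":87},
    {"tx":0,"ty":0,"tz":0,"yaw":-0.061,"grip":87},
    {"tx":0,"ty":0,"tz":0,"yaw":-0.061,"grip":87},
    {"tx":0,"ty":0,"tz":0,"yaw":-0.061,"grip":87},
    {"tx":0,"ty":0,"tz":0,"yaw":-0.061,"grip":87},
    {"tx":0,"ty":0,"tz":0,"yaw":-0.061,"grip":87},
    {"tx":0,"ty":0,"tz":0,"yaw":-0.061,"grip":87},
    {"tx":0,"ty":0,"tz":0,"yaw":-0.061,"grip":87},
    {"tx":0,"ty":0,"tz":0,"yaw":-0.061,"grip":87},
    {"tx":0,"ty":0,"tz":0,"yaw":-0.061,"grip":87},
    {"tx":0,"ty":0,"tz":0,"yaw":0,"grip":87},
    {"tx":0,"ty":0,"tz":0,"yaw":0,"grip":87}
  ]
}}

```text
clock: 3.65
position: [0.5279, 0.1049, 0.2222]
tool_rot: [0.691, 0.723, -0.0, -0.0]
wrist_force: [0.7, 0.1, -0.9]
opening: 0.0871
grip_force: 0.0
```

{"name": "servo_tool", "arguments": {
  "motion": [
    {"tx":0.5,"ty":0,"tz":0.7,"yaw":0,"grip":87},
    {"tx":0,"ty":0,"tz":0.7,"yaw":0,"grip":87},
    {"tx":0,"ty":0,"tz":0.7,"yaw":0,"grip":87},
    {"tx":0,"ty":0,"tz":0.7,"yaw":0,"grip":87},
    {"tx":0,"ty":0,"tz":0.7,"yaw":0,"grip":87},
    {"tx":0,"ty":0,"tz":0.7,"yaw":0,"grip":87},
    {"tx":0,"ty":0,"tz":0.7,"yaw":0,"grip":87},
    {"tx":0,"ty":0,"tz":0.7,"yaw":0,"grip":87},
    {"tx":0,"ty":0,"tz":0.1,"yaw":0,"grip":87},
    {"tx":0,"ty":0,"tz":0,"yaw":0,"grip":87},
    {"tx":0,"ty":0,"tz":0,"yaw":0,"grip":87}
  ]
}}

```text
clock: 4.75
position: [0.5281, 0.1205, 0.0525]
tool_rot: [0.69, 0.724, 0.001, 0.0]
wrist_force: [0.2, 0.2, 0.2]
opening: 0.087
grip_force: 0.0
```

```bash
python3 - <<'E'
from cell import imaging
import cv2
im=imaging.read_camera('wrist')[:,:,::-1]; cv2.imwrite('pics/w1.png',im)
E
```

```text
(no output)
```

View pics/w1.png

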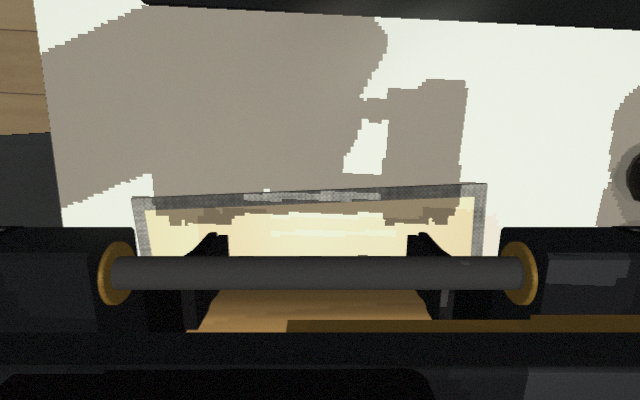

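The wrist view shows the fingers straddling behind the barrel (barrel at rows 295+, cols 190–430), clear of the pin. Next, a slow trial push.

{"name": "servo_tool", "arguments": {
  "motion": [
    {"tx":-0.4,"ty":0,"tz":0,"yaw":0,"grip":87},
    {"tx":-0.3,"ty":0,"tz":0,"yaw":0,"grip":87},
    {"tx":-0.15,"ty":0,"tz":0,"yaw":0,"grip":87},
    {"tx":-0.15,"ty":0,"tz":0,"yaw":0,"grip":87},
    {"tx":-0.15,"ty":0,"tz":0,"yaw":0,"grip":87},
    {"tx":-0.15,"ty":0,"tz":0,"yaw":0,"grip":87},
    {"tx":-0.15,"ty":0,"tz":0,"yaw":0,"grip":87},
    {"tx":-0.15,"ty":0,"tz":0,"yaw":0,"grip":87},
    {"tx":-0.15,"ty":0,"tz":0,"yaw":0,"grip":87}
  ]
}}

```text
clock: 5.7
position: [0.5307, 0.0745, 0.0556]
tool_rot: [0.689, 0.725, 0.004, -0.001]
wrist_force: [-9.8, 10.4, 31.5]
opening: 0.0871
grip_force: 15.9
```

```bash
python3 - <<'E'
from cell import imaging
import cv2
im=imaging.read_camera('top')[:,:,::-1]; cv2.imwrite('pics/t2.png',cv2.resize(im[165:255,270:395],None,fx=6,fy=6,interpolation=cv2.INTER_CUBIC))
E
```

```text
(no output)
```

View pics/t2.png

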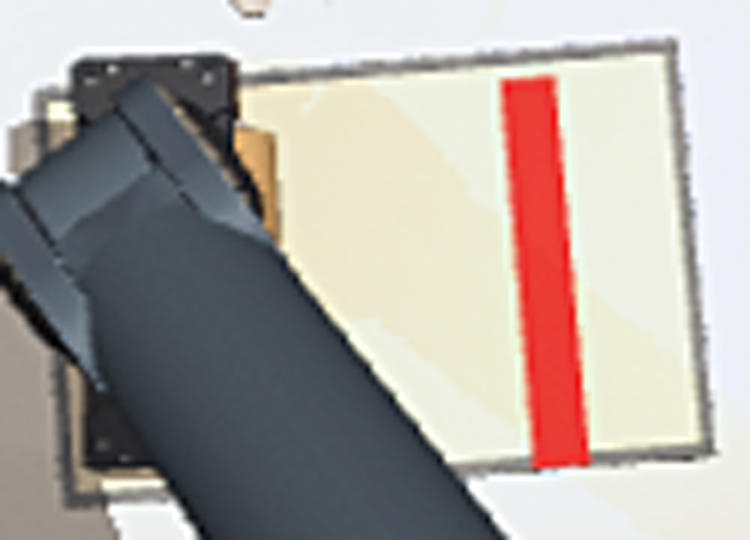

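The push jammed (31 N down, high finger friction), and the pin moved only about 8 mm: its right edge went from 258 to 275 in the crop. So I'll lift off and roll it with light strokes across the very top.

{"name": "servo_tool", "arguments": {
  "motion": [
    {"tx":0.3,"ty":0,"tz":-0.8,"yaw":0,"grip":87},
    {"tx":0,"ty":0,"tz":0,"yaw":0,"grip":87},
    {"tx":0,"ty":0,"tz":0,"yaw":0,"grip":87}
  ]
}}

```text
clock: 6.05
position: [0.5296, 0.0763, 0.0757]
tool_rot: [0.69, 0.724, 0.0, 0.0]
wrist_force: [0.5, 0.5, 0.3]
opening: 0.087
grip_force: 0.0
```

{"name": "servo_tool", "arguments": {
  "motion": [
    {"tx":-0.2,"ty":0,"tz":0.27,"yaw":0,"grip":87},
    {"tx":-0.7,"ty":0,"tz":0.19,"yaw":0,"grip":87},
    {"tx":-1,"ty":0,"tz":0,"yaw":0,"grip":87},
    {"tx":-1,"ty":0,"tz":-0.3,"yaw":0,"grip":87},
    {"tx":-1,"ty":0,"tz":-1,"yaw":0,"grip":87},
    {"tx":-0.5,"ty":0,"tz":-1,"yaw":0,"grip":87},
    {"tx":0,"ty":0,"tz":-1,"yaw":0,"grip":87},
    {"tx":0,"ty":0,"tz":-1,"yaw":0,"grip":87},
    {"tx":0,"ty":0,"tz":0,"yaw":0,"grip":87},
    {"tx":0,"ty":0,"tz":0,"yaw":0,"grip":87}
  ]
}}

```text
clock: 7.05
position: [0.5351, -0.0564, 0.1897]
tool_rot: [0.691, 0.723, -0.001, -0.0]
wrist_force: [0.1, 0.3, -0.1]
opening: 0.0874
grip_force: 0.0
```

```bash
cat > shot.py <<'E'
from cell import imaging,readout
import cv2,sys,json
p=imaging.camera_params('wrist'); im=imaging.read_camera('wrist')[:,:,::-1]
cv2.imwrite(f'pics/{sys.argv[1]}.png',im)
json.dump({k:(v.tolist() if hasattr(v,'tolist') else v) for k,v in p.items()},open(f'{sys.argv[1]}.json','w'))
o=readout.get_obs(); print(o['clock'],o['position'])
E
python3 shot.py w3
```

```text
7.1 [ 0.53456578 -0.05621451  0.18896928]
```

View pics/w3.png

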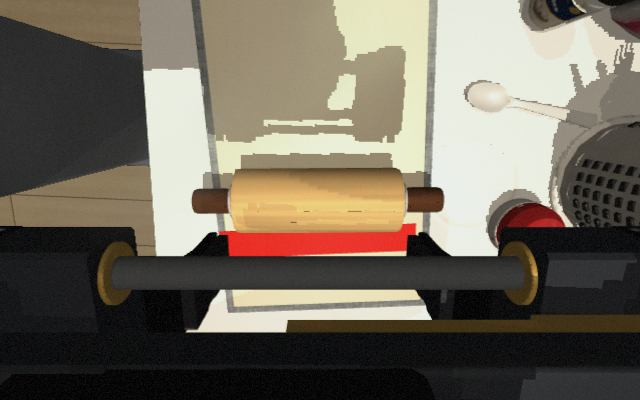

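The pin axis runs from the left handle end (193,201) to the right one (443,199). The strip's near edge is just beyond the barrel: (228,233) on the left, (416,224) on the right.

```bash
cat > loc.py <<'E'
import json,sys
from h import *
n,*c=sys.argv[1:]; c=list(map(float,c)); p=json.load(open(n+'.json'))
a,b=world('wrist',*c[:2],.033,p),world('wrist',*c[2:4],.033,p); m=(a+b)/2
th=.087; s=np.array([.5395,-.118]); sx=np.array([np.cos(th),np.sin(th)]); d=m[:2]-s
print('mid',m.round(4),'yaw',np.arctan2(*(b-a)[1::-1]).round(3),'len',np.linalg.norm(a-b).round(4),'in strip x,y',d@sx,d@[-sx[1],sx[0]])
for i in range(4,len(c),2):
    q=world('wrist',c[i],c[i+1],.003,p)[:2]-s; print('pt strip frame',q@sx,q@[-sx[1],sx[0]])
E
python3 loc.py w3 193 201 443 199 228 233 416 224 229 258
```

```text
mid [ 0.5351 -0.0669  0.033 ] yaw 0.055 len 0.232 in strip x,y 5.899462196327273e-05 0.05133592889951532
pt strip frame -0.0950183252442616 0.012647442892336767
pt strip frame 0.09996774409546431 0.014622776918607498
pt strip frame -0.09680771304306675 -0.015185172930355558
```

The geometry checks out, and the pin is about 51 mm short of the strip. I'll check that it's at rest with an image difference.

{"name": "servo_tool", "arguments": {
  "motion": [
    {"tx":0,"ty":0,"tz":0,"yaw":0,"grip":87},
    {"tx":0,"ty":0,"tz":0,"yaw":0,"grip":87},
    {"tx":0,"ty":0,"tz":0,"yaw":0,"grip":87},
    {"tx":0,"ty":0,"tz":0,"yaw":0,"grip":87}
  ]
}}

```text
clock: 7.5
position: [0.5355, -0.0551, 0.1903]
tool_rot: [0.69, 0.724, -0.0, -0.0]
wrist_force: [0.3, 0.8, -0.2]
opening: 0.087
grip_force: 0.0
```

```bash
python3 shot.py w4; cat > rows.py <<'E'
import cv2,sys,numpy as np
# handle rows: dark brown pixels in the columns of each handle
for n in sys.argv[1:]:
    im=cv2.imread(f'pics/{n}.png').astype(int); b,g,r=im[...,0],im[...,1],im[...,2]
    m=(r>50)&(r<140)&(r-g>25)&(r-b>30)
    k,l,s,c=cv2.connectedComponentsWithStats(m.astype(np.uint8))
    for i in range(1,k):
        if s[i,4]>150: print(n,s[i],c[i].round(1))
E
python3 rows.py w3 w4
```

```text
7.55 [ 0.53561853 -0.05510583  0.19047023]
w3 [237 171 165   7 413] [328.7 173.9]
w3 [408 192  35  19 604] [424.8 201.6]
w3 [192 194  36  19 573] [209.5 203.9]
w3 [497 203  67  40 992] [525.8 216. ]
w4 [495 204  68  44 980] [524.3 217.7]
w4 [235 209 166  13 775] [326.2 214.8]
```

The pin was still coasting and has moved about 38 mm further, nearly onto the strip. I'll look again.

{"name": "servo_tool", "arguments": {
  "motion": [
    {"tx":-1,"ty":0,"tz":-0.5,"yaw":0,"grip":87},
    {"tx":-1,"ty":0,"tz":-0.5,"yaw":0,"grip":87},
    {"tx":-0.5,"ty":0,"tz":0,"yaw":0,"grip":87},
    {"tx":0,"ty":0,"tz":0,"yaw":0,"grip":87},
    {"tx":0,"ty":0,"tz":0,"yaw":0,"grip":87}
  ]
}}

```text
clock: 8.05
position: [0.5387, -0.1289, 0.2199]
tool_rot: [0.69, 0.724, 0.0, -0.001]
wrist_force: [-0.4, 0.1, -0.2]
opening: 0.087
grip_force: 0.0
```

```bash
python3 shot.py w5;  python3 rows.py w5
```

```text
8.1 [ 0.53871421 -0.12821141  0.21996899]
w5 [ 491  126   77   59 1584] [513.6 151.2]
w5 [322 139  68  13 275] [365.6 145.2]
w5 [402 157  33  21 596] [417.5 167.8]
w5 [201 166  33  12 227] [221.3 171.4]
```

View pics/w5.png

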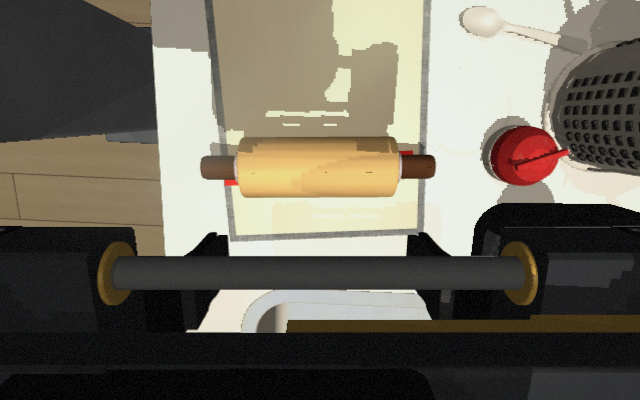

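The pin now lies over the strip, with its handle ends at (202,167.5) and (435,166).

```bash
python3 loc.py w5 202 167.5 435 166 226 186 411 151; python3 shot.py w6; python3 rows.py w5 w6
```

```text
mid [ 0.5379 -0.1122  0.033 ] yaw 0.055 len 0.2313 in strip x,y -0.0011297570236837903 0.00587164261583751
pt strip frame -0.10294596842383548 -0.015585254979829854
pt strip frame 0.09805044797010797 0.014722929237618258
8.15 [ 0.5388249  -0.12802446  0.22009138]
w5 [ 491  126   77   59 1584] [513.6 151.2]
w5 [322 139  68  13 275] [365.6 145.2]
w5 [402 157  33  21 596] [417.5 167.8]
w5 [201 166  33  12 227] [221.3 171.4]
w6 [ 490  127   78   59 1579] [513.4 152.2]
w6 [357 140  34  12 219] [372.3 146.6]
w6 [402 158  33  21 595] [417.5 168.5]
w6 [204 166  31  14 248] [221.4 172. ]
```

{"name": "servo_tool", "arguments": {
  "motion": [
    {"tx":0,"ty":0,"tz":0,"yaw":0,"grip":87},
    {"tx":0,"ty":0,"tz":0,"yaw":0,"grip":87},
    {"tx":0,"ty":0,"tz":0,"yaw":0,"grip":87},
    {"tx":0,"ty":0,"tz":0,"yaw":0,"grip":87},
    {"tx":0,"ty":0,"tz":0,"yaw":0,"grip":87}
  ]
}}

```text
clock: 8.65
position: [0.5393, -0.13, 0.2208]
tool_rot: [0.69, 0.724, -0.0, 0.0]
wrist_force: [0.4, -0.7, -0.7]
opening: 0.0865
grip_force: 0.0
```

```bash
python3 shot.py w7; python3 rows.py w6 w7
```

```text
8.7 [ 0.53929128 -0.13009179  0.22079126]
w6 [ 490  127   78   59 1579] [513.4 152.2]
w6 [357 140  34  12 219] [372.3 146.6]
w6 [402 158  33  21 595] [417.5 168.5]
w6 [204 166  31  14 248] [221.4 172. ]
w7 [ 489  124   77   59 1586] [512.5 149.4]
w7 [340 138  57  13 303] [372.  144.7]
w7 [400 155  34  21 596] [416.6 165.9]
w7 [202 164  32  12 206] [221.  169.5]
```

The pin moves with the egg timer between frames (camera jitter only), so it is at rest, about 6 mm from the strip's centre line.

```bash
python3 -c "
from cell import finish_job
print(finish_job())"
```

```text
the job is handed in; nothing more can be done
None
```

The pin lies still along the red strip, measured about 6 mm off its centre line and 0.03 rad off parallel; I handed the job in at about 8.7 s, and the hand-in returned no verdict.

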